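# Pin the boom knuckle and hold a snap ring spread at the post groove

## Task

On the microscope-boom knuckle, push the red-headed hinge pin down through the fork and lug until its head is fully seated. Then take the snap-ring pliers from the orange rack, squeeze the handles fully so the tips spread the ring they stand in, carry the spread ring to the knuckle's upright post and lower it level over the post to the groove just above the brass washer. Finish there still squeezing the pliers, holding the ring spread around the groove - do not let go - and leave the other things on the bench where they are.

Things in the scene. Friction and masses are not known exactly. Their poses are not given: they have to be found in the camera images.
- knuckle: boom knuckle fixed to the bench; origin on the bench, on the axis of its vertical post. x points along its white boom (30 mm wide, top 60 mm high, with a holder ring at its end, reaching 304 mm from the post); the hinge pin stands 78 mm from the post along -x in an aluminium fork over a blue lug
- post_seat (a point): on the post's axis at the top face of the brass washer (60 mm diameter, 70 mm above the bench). The black groove (27 mm diameter, 6.5 mm tall) starts at this face. Above it the steel post is 30 mm in diameter up to 22 mm over this point, then tapers to a 19 mm flat top 32 mm over it. Axes as the knuckle's
- pin_top (a point): centre of the flat top of the hinge pin's red head (22 mm diameter, 8 mm tall; pin upright, 10 mm shank already in the holes). Seated, the head lies on the fork plate (66 mm high) and this point is 74 mm above the bench; at the start it stands 16 to 24 mm higher
- pin (a joint): travel of the pin in m, grows downward, 0.024 = head fully seated; 0 to 0.008 at the start. It moves with about 5 N of friction and stays where it is left; a push of 10 to 20 N is right
- rack: fixed black base (95 x 100 x 12 mm) with two orange uprights in which the pliers' crossbar hangs; origin on the underside, below the pliers' tips; x, y axes as the pliers'. Uprights stand 28 to 44 mm either side in y and are 93 mm tall; pull the pliers straight up, ring and all, by 90 mm or more before going sideways
- pliers: snap-ring pliers hanging upright in the rack. Origin midway between the tips at their lower end (16 mm above the bench at the start), z up along the tool, y across the handles. Pivot at z 75 mm with a crossbar 76 mm long in y, 10 x 8 mm thick. Blue handles from z 111 to 173 mm, 14 mm wide in x; grip at about z 142 mm. About 0.17 kg with return spring
- pliers_l (a joint): angle of the left (+y) pliers arm, rad: 0 relaxed, 0.156 squeezed to the stop; the right arm mirrors it. Squeezing the handles spreads the tips. Width over the handles in y at the grip: 57 mm relaxed, 36 mm at the stop (outer faces then parallel). Spring and ring together resist with about 10 to 15 N; a grip of 40 to 60 N is right
- ring: flat steel snap ring, 4 mm thick, 40 mm across, z up; origin at the centre of its opening, on its underside (12 mm above the bench at the start, on the rack base). x points to its two upright ears (8 to 19 mm above the underside), in which the pliers' tips stand. Spread fully it passes a 33 mm post, relaxed 28 mm. It may go on the post at any yaw
- ring_l (a joint): opening angle of the ring's left half, rad: 0 relaxed, about 0.2 with the pliers at their stop; springs back. Relaxed, the ring's origin lies 25 mm from the pliers' origin along the pliers' -x; spread, 23 mm. Hooks on the tips under the ears carry it, its underside 1 to 4 mm below the pliers' origin; it falls off if the pliers are relaxed
- ring_r (a joint): the same for the right half; both move alike
- dispenser: white plastic alcohol dispenser bottle with steel cap, 68 mm diameter, 130 mm tall; origin under its centre; bystander, leave alone
- swab_pot: pink open pot of cotton swabs, 76 mm diameter, about 96 mm tall; origin under its centre; bystander, leave alone
- screw_jar: amber jar with black cap, 56 mm diameter, 60 mm tall; origin under its centre; bystander, leave alone
- screwdriver: red-handled screwdriver lying on the mat, 160 mm long along its x, under 35 mm tall; bystander, leave alone
- tablet: opened black handheld device lying flat, 130 x 75 x 11 mm; origin under its centre; bystander, leave alone
- part_box: flat white box, 100 x 130 x 18 mm; origin under its centre; bystander, leave alone
Things that resemble listed ones, but are neither listed nor needed, are in the scene too. Leave any blue, green or purple look-alike of the rack alone.

How it is judged (in metres and radians):
On the way, in this order (a step that is already met when the one before it is completed fails the run):
1. the hinge pin is pushed fully home (value of joint pin above 0.022 m), for 0.2 s.
2. the ring, spread by the squeezed pliers, is lifted clear of the rack base (value of joint each of ring_l, ring_r above 0.14 rad and contact force between the fingers and pliers above 4 N and contact force between pliers and ring above 1 N and z of ring in the frame of rack above 0.04 m), for 0.2 s.
At the end, for the whole second after the job is handed in: pin seated within 2.5 mm; ring round the post within 5 mm of its axis, underside at the washer face to 3.5 mm above it, level within 0.12 rad, still; both halves spread over 0.14 rad; fingers squeeze the pliers with over 4 N and the pliers press the ring with over 1 N (value of joint pin above 0.0215 m and value of joint each of ring_l, ring_r above 0.14 rad and contact force between the fingers and pliers above 4 N and contact force between pliers and ring above 1 N and horizontal distance between ring and post_seat below 0.005 m and z of ring in the frame of post_seat between -0.002 and 0.0035 m and angle between ring's own z axis and vertical below 0.12 rad and linear speed of ring below 0.02 m/s); the arm keeps its last pose, push and grip.
It fails at once if a bystander is shoved or knocked over (moved more than 30 mm) (distance of any of dispenser, swab_pot, screw_jar, screwdriver, tablet, part_box from where it was at the start of the episode above 0.03 m).
It also fails if it takes over 51 s, if anything falls off the work surface, if the arm or the gripper's body presses on something with over 40 N, if the wrist force passes 120 N, or if a joint passes its speed limit or range.

## Robot

A 7-joint arm with a two-finger parallel gripper is mounted at the origin on the work surface. World frame = base frame: x ahead of the robot, y to its left, z up, the work surface at z = 0. Lengths are in mm, angles in rad, forces in N, time in s.
With the tool pointing down it reaches from about 425 to 875 mm from the base axis. Payload 8.4 kg.
Tool frame: the origin (TCP) lies between the finger pads; the fingertips stand 22 mm ahead of it and the grasp point (between the pads) lies 3 mm ahead of it; x points along the fingers, y is the direction in which the jaws open and shut, and the axes are right-handed (so a half turn about x gives the same grasp; the last joint's range is limited). The gripper opens to 85 mm and grips with 20 to 120 N. Pads are 22 mm wide; open, the fingers measure 114 mm over their backs; the gripper's body (76 mm by 85 mm) begins 54 mm behind the grasp point. The pads swing forward as they close: fully open they stand 13 mm farther back than shut.
Start: joints at [1.114, 0.333, 0.04, 1.465, -0.013, 1.343, -0.059], TCP at [227.616, -608.814, 214.308] pointing down, gripper open.
Joint ranges: [-2.58, 2.58], [-0.38, 2.09], [-1.3, 1.39], [0.25, 2.4], [-1.5, 4.64], [0.08, 2.09], [-2.65, 2.65]. Speed limits (rad/s): [2.22, 2.22, 2.79, 2.79, 3.14, 3.14, 3.14].

## Interface

Orientations are given as a 3x3 rotation matrix whose columns are the frame's x, y, z axes.
In Python, from bench import monitor, imaging, r gives the robot as it stands.
- The arm moves only by the tool send_rows, never from a script. Its argument "motion" is a list of rows, each a list of 7 numbers: the shift along the world's x, y, z normalised to -1 to 1, where 1 is 40 mm, then the turn, a rotation vector about the world's x, y, z normalised to -1 to 1, where 1 is 0.08 rad, then the opening, from 0 (shut) to 1 (fully open). A call has 1 to 20 rows; each row shifts and turns the commanded pose from where the row before left it; what a row does not reach is not made up. A row lasts 1/12 s, in which the tool goes at most 41.7 mm and 7.16 degrees, less where a joint would pass 70% of its speed; a pose out of reach is approached as far as the arm can. A call with a number of a shift or a turn outside -1 to 1 is refused whole. A call with a gripper value outside its range is refused whole. The fingers move at their own pace and stop on an object; "newtons" is the grip in N (left out, the last holds). Time passes only in rows, so rows that do not move let the fingers close. It gives the time, the measured TCP pose, the force and the opening at its end, in the units of the state.
- monitor.get_state(): the state, without advancing time (a new reading comes with each control period).
- imaging.get_image(name): name is "scene" or "top" or "wrist"; returns the picture (400x640x3 uint8, blue, green, red); there is no depth.
- imaging.camera_params(name): a dict with "intrinsics" (3x3 intrinsics, pixels), "rvec" (rotation vector, rad) and "tvec" (3), from world to camera coordinates, as OpenCV has them. Camera axes: x right, y down, z forward; pixel columns grow to the right and rows downward; lengths in mm; the calibration is good to about 2 mm. A picture is of the moment at which its call begins: read the wrist's pose just before it. camera_params takes no time and is no camera call; for the wrist camera it gives the pose at the moment of the call.
- r.hand_in(): hands the job in, once; it reports no verdict.
The state is a dict: "time": time; "joints": joint angles; "joint_velocities": joint speeds; "joint_efforts": joint torques, N m; "tcp_pos": TCP position; "orientation": TCP orientation; "wrist_force": force on the tool from outside, world axes, zero at the start; "moment": the same for the moment, N m; "opening": opening from 0.0 (shut) to 1.0 (fully open).
Only numpy, scipy, OpenCV 4.12 (cv2) and the standard library are available. Lean on these libraries where they do the work, as an engineer would, in place of code of your own. Each camera call takes 0.05 s, during which the arm holds its last target. There are 200 camera calls.

## Working session

There is one attempt and no reset: what is moved stays moved. The work goes in short steps, Python scripts to look and compute and a tool call to move; the robot and the scene stay as the last step left them, time stands still between calls to the robot, and variables do not carry over. Pictures are saved under pics/ and viewed, about 8 in all and at most 12, crops included, and the job is handed in when it is done.

Besides the shell and the picture viewer there is one more tool, called after "Request:" by a JSON object that holds its "op" and its "data", one argument or row to a line. send_rows: Moves the arm, as the interface text tells. Its arguments: {"type":"object","properties":{"motion":{"type":"array"},"newtons":{"type":"number"}},"required":["motion"]}

```bash
mkdir -p pics; ls; cat > h.py <<'E'
import numpy as np, cv2
from bench import monitor, imaging, r
def cam(n):
    p=imaging.camera_params(n); K=np.array(p["intrinsics"],float); R=cv2.Rodrigues(np.array(p["rvec"],float))[0]; t=np.array(p["tvec"],float).ravel()
    return K,R,t
def ray(c,uv):
    K,R,t=c; d=R.T@np.linalg.inv(K)@np.array([uv[0],uv[1],1.]); return -R.T@t,d/np.linalg.norm(d)
def onz(c,uv,z):
    o,d=ray(c,uv); return o+d*(z-o[2])/d[2]
def proj(c,X):
    K,R,t=c; p=K@(R@np.array(X,float)+t); return p[:2]/p[2]
def tri(c1,u1,c2,u2):
    o1,d1=ray(c1,u1);o2,d2=ray(c2,u2)
    s=np.linalg.lstsq(np.c_[d1,-d2],o2-o1,rcond=None)[0]; a=o1+s[0]*d1;b=o2+s[1]*d2
    return (a+b)/2,np.linalg.norm(a-b)
E
python3 - <<'E'
from h import *
np.set_printoptions(precision=3,suppress=True)
for n in("scene","top","wrist"):
    c=cam(n); im=imaging.get_image(n); cv2.imwrite(f"pics/{n}0.png",im); print(n,c[0].tolist(),-c[1].T@c[2],c[1][2])
print(monitor.get_state())
E
```

```text
pics
scene [[497.57177832690655, 0.0, 320.5877892673699], [0.0, 497.57177832690655, 193.3268497676813], [0.0, 0.0, 1.0]] [1646.822  654.997 1078.946] [-0.694 -0.358 -0.625]
top [[439.43786121741766, 0.0, 320.03469350392936], [0.0, 439.43786121741766, 208.1335883428181], [0.0, 0.0, 1.0]] [ 419.206   68.002 1441.722] [ 0.096  0.011 -0.995]
wrist [[347.40222190381985, 0.0, 316.5362558939669], [0.0, 347.40222190381985, 197.88214754061724], [0.0, 0.0, 1.0]] [ 303.794 -579.845  372.795] [-0.298 -0.11  -0.948]
{'time': 0.15, 'joints': array([ 1.114,  0.334,  0.04 ,  1.466, -0.013,  1.343, -0.059]), 'joint_velocities': array([-0.001, -0.003, -0.   , -0.003, -0.001,  0.001,  0.001]), 'joint_efforts': array([  0.002, -65.904,   1.367, -40.587,   0.017,   0.01 ,  -0.   ]), 'tcp_pos': array([ 227.512, -608.484,  213.601]), 'orientation': array([[-0.   ,  0.35 , -0.937],
       [ 0.001, -0.937, -0.35 ],
       [-1.   , -0.001,  0.   ]]), 'wrist_force': array([0.047, 0.353, 0.103]), 'moment': array([ 0.   ,  0.037, -0.042]), 'opening': 0.9971066019432173}
```

View pics/scene0.png

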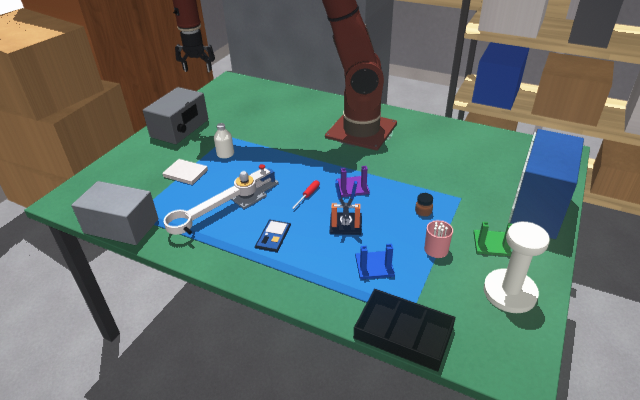

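View pics/top0.png

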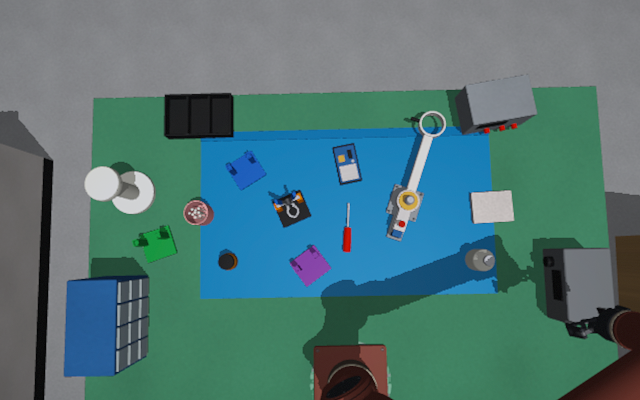

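The scene camera shows the knuckle at about (245,183) and the pin at (263,168). In the top camera the post is near (408,200) and the red head near (402,225). Possible rack choices in the top view are orange (290,207), blue (246,170), purple (310,264) and green (156,243). I choose orange, because it is the only one holding pliers. Next is a close crop with centroids.

```bash
python3 - <<'E'
from h import *
t=cv2.imread("pics/top0.png"); s=cv2.imread("pics/scene0.png")
def crop(i,x,y): return cv2.resize(i[y:y+60,x:x+80],(400,300),interpolation=cv2.INTER_CUBIC)
cv2.imwrite("pics/c1.png",np.vstack([np.hstack([crop(t,370,180),crop(t,250,178)]),np.hstack([crop(s,220,155),crop(s,306,185)])]))
def red(i,box):
    x0,y0,x1,y1=box; a=i[y0:y1,x0:x1].astype(int); m=(a[...,2]>120)&(a[...,1]<70)&(a[...,0]<70); v,u=np.nonzero(m); return (u.mean()+x0,v.mean()+y0,len(u))
print("red",red(t,(385,210,420,245)),red(s,(250,155,280,180)))
ct,cs=cam("top"),cam("scene")
a=red(t,(385,210,420,245));b=red(s,(250,155,280,180))
print(tri(ct,a[:2],cs,b[:2]), [onz(ct,a[:2],z) for z in (74,90,98)])
E
```

```text
red (np.float64(401.41379310344826), np.float64(223.55172413793105), 29) (np.float64(261.6923076923077), np.float64(166.0), 13)
(array([ 495.73213613, -165.22336611,   87.44099377]), np.float64(1.9669711634971963)) [array([ 496.96374771, -168.42992763,   74.        ]), array([ 496.05411351, -165.6640733 ,   90.        ]), array([ 495.59929642, -164.28114614,   98.        ])]
```

View pics/c1.png

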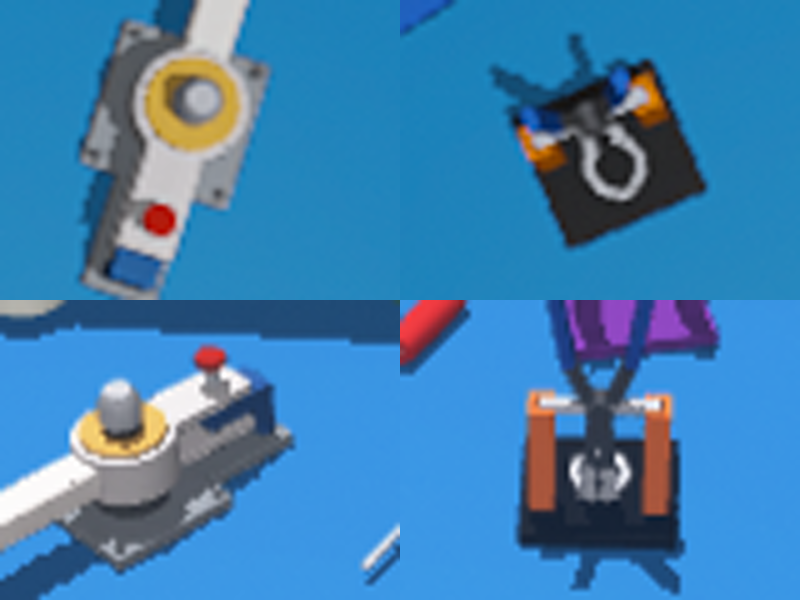

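The crop confirms it: the orange rack holds the pliers and the ring is on the side towards the robot. The knuckle shows a red pin at about (496,-165), with its head near z 90. I'll move above the pin with the fingers shut and check with the wrist camera.

Request:
{"op": "send_rows", "data": {
  "motion": [
    [0.42, 0.69, 0, 0, 0, 0, 0],
    [0.42, 0.69, 0, 0, 0, 0, 0],
    [0.42, 0.69, 0, 0, 0, 0, 0],
    [0.42, 0.69, 0, 0, 0, 0, 0],
    [0.42, 0.69, 0, 0, 0, 0, 0],
    [0.42, 0.69, 0, 0, 0, 0, 0],
    [0.42, 0.69, 0, 0, 0, 0, 0],
    [0.42, 0.69, 0, 0, 0, 0, 0],
    [0.42, 0.69, 0, 0, 0, 0, 0],
    [0.42, 0.69, 0, 0, 0, 0, 0],
    [0.42, 0.69, 0, 0, 0, 0, 0],
    [0.42, 0.69, 0, 0, 0, 0, 0],
    [0.42, 0.69, 0, 0, 0, 0, 0],
    [0.42, 0.69, 0, 0, 0, 0, 0],
    [0.42, 0.69, 0, 0, 0, 0, 0],
    [0.42, 0.69, 0, 0, 0, 0, 0],
    [0, 0, 0, 0, 0, 0, 0],
    [0, 0, 0, 0, 0, 0, 0],
    [0, 0, 0, 0, 0, 0, 0]
  ],
  "newtons": 50
}}

```text
time: 1.73
tcp_pos: [496.1, -167.6, 214.0]
orientation: [[-0.001, 0.35, -0.937], [-0.0, -0.937, -0.35], [-1.0, -0.0, 0.001]]
wrist_force: [-0.0, 0.8, -0.4]
opening: -0.001
```

```bash
python3 - <<'E'
from h import *
np.set_printoptions(precision=3,suppress=True)
c=cam("wrist"); im=imaging.get_image("wrist"); cv2.imwrite("pics/w1.png",im)
np.savez("w1.npz",K=c[0],R=c[1],t=c[2])
s=monitor.get_state(); print(s)
a=im.astype(int); m=((a[...,2]>120)&(a[...,1]<70)&(a[...,0]<70)).astype(np.uint8)
n,l,st,ce=cv2.connectedComponentsWithStats(m)
for i in range(1,n):
    if st[i,4]>60: print(st[i],ce[i],[onz(c,ce[i],z) for z in (90,98)])
E
```

```text
{'time': 1.7833, 'joints': array([ 0.571,  0.098, -0.35 ,  1.754,  0.035,  1.296, -1.002]), 'joint_velocities': array([ 0.009, -0.001,  0.007,  0.001, -0.002,  0.001, -0.002]), 'joint_efforts': array([ -1.101, -45.974,  -2.027, -40.159,  -0.087,  -0.014,  -0.01 ]), 'tcp_pos': array([ 495.848, -168.251,  214.099]), 'orientation': array([[-0.001,  0.349, -0.937],
       [-0.   , -0.937, -0.349],
       [-1.   ,  0.   ,  0.001]]), 'wrist_force': array([0.573, 0.195, 0.214]), 'moment': array([-0.014, -0.006,  0.012]), 'opening': -0.0036179886797741362}
[ 131  111   36   73 1270] [147.742 146.87 ] [array([476.249, -27.077,  90.   ]), array([478.965, -30.233,  98.   ])]
[304 172  22  23 403] [314.28  182.568] [array([ 495.545, -165.532,   90.   ]), array([ 497.715, -164.778,   98.   ])]
```

View pics/w1.png

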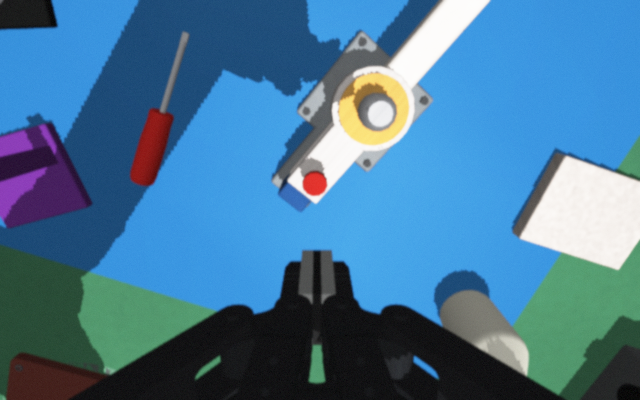

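The wrist view shows the red head at (314,183), the post's brass washer at about (374,107) and the post top at (380,112). I'll fit the washer and post top while pushing the pin. TCP is about 2.5 mm off in y.

```bash
python3 - <<'E'
from h import *
np.set_printoptions(precision=2,suppress=True)
z=np.load("w1.npz"); c=(z['K'],z['R'],z['t']); im=cv2.imread("pics/w1.png"); a=im.astype(int)
m=((a[...,2]>150)&(a[...,0]<140)&(a[...,1]>110)&(a[...,2]-a[...,0]>70)); m[:60]=0;m[160:]=0;m[:,:320]=0;m[:,430:]=0
cs,_=cv2.findContours(m.astype(np.uint8),cv2.RETR_EXTERNAL,cv2.CHAIN_APPROX_NONE)
k=max(cs,key=cv2.contourArea); h=cv2.convexHull(k)[:,0]
P=np.array([onz(c,p,70)[:2] for p in h]); ce,r_=cv2.minEnclosingCircle(P.astype(np.float32)); print("washer",ce,r_*2)
A=np.c_[2*P,np.ones(len(P))]; s=np.linalg.lstsq(A,(P**2).sum(1),rcond=None)[0]; print(s[:2],2*np.sqrt(s[2]+s[0]**2+s[1]**2))
g=im[85:140,350:410]; print(onz(c,(381,112),102))
ct=cam("top"); t=cv2.imread("pics/top0.png")
a=t.astype(int); m=((a[...,2]>150)&(a[...,0]<140)&(a[...,1]>110)&(a[...,2]-a[...,0]>70)); m[:180]=0;m[225:]=0;m[:,:390]=0;m[:,430:]=0
cs,_=cv2.findContours(m.astype(np.uint8),cv2.RETR_EXTERNAL,cv2.CHAIN_APPROX_NONE); h=cv2.convexHull(max(cs,key=cv2.contourArea))[:,0]
P=np.array([onz(ct,p,70)[:2] for p in h]);A=np.c_[2*P,np.ones(len(P))]; s=np.linalg.lstsq(A,(P**2).sum(1),rcond=None)[0]; print("top",s[:2],2*np.sqrt(s[2]+s[0]**2+s[1]**2))
E
```

```text
washer (567.9158325195312, -191.5197296142578) 58.980289459228516
[ 568.09 -191.67] 57.94083490371868
[ 568.87 -192.5   102.  ]
top [ 569.9  -192.51] 57.36149614839485
```

Request:
{"op": "send_rows", "data": {
  "motion": [
    [0, 0.03, -0.7, 0, 0, 0, 0],
    [0, 0.03, -0.7, 0, 0, 0, 0],
    [0, 0, -0.5, 0, 0, 0, 0],
    [0, 0, -0.2, 0, 0, 0, 0],
    [0, 0, 0, 0, 0, 0, 0]
  ]
}}

```text
time: 2.2
tcp_pos: [494.7, -165.6, 128.5]
orientation: [[-0.003, 0.348, -0.937], [0.001, -0.937, -0.348], [-1.0, -0.002, 0.003]]
wrist_force: [0.1, 0.3, 0.5]
opening: 0.004
```

The pin-to-post distance is 77 mm against 78 nominal. Now the slow push.

Request:
{"op": "send_rows", "data": {
  "motion": [
    [0.02, 0, -0.2, 0, 0, 0, 0],
    [0.02, 0, -0.2, 0, 0, 0, 0],
    [0, 0, -0.1, 0, 0, 0, 0],
    [0, 0, -0.1, 0, 0, 0, 0],
    [0, 0, -0.05, 0, 0, 0, 0],
    [0, 0, -0.05, 0, 0, 0, 0]
  ]
}}

```text
time: 2.7
tcp_pos: [498.1, -164.8, 102.3]
orientation: [[0.0, 0.35, -0.937], [-0.0, -0.937, -0.35], [-1.0, 0.0, -0.0]]
wrist_force: [0.5, 0.8, -0.5]
opening: 0.002
```

Request:
{"op": "send_rows", "data": {
  "motion": [
    [-0.02, 0, -0.05, 0, 0, 0, 0],
    [-0.02, 0, -0.05, 0, 0, 0, 0],
    [0, 0, -0.05, 0, 0, 0, 0]
  ]
}}

```text
time: 2.95
tcp_pos: [496.3, -164.9, 96.3]
orientation: [[0.0, 0.35, -0.937], [-0.0, -0.937, -0.35], [-1.0, 0.0, -0.0]]
wrist_force: [-0.5, -0.6, -0.5]
opening: -0.0
```

```bash
python3 - <<'E'
from h import *
np.set_printoptions(precision=2,suppress=True)
s=monitor.get_state(); print(s['tcp_pos'],s['wrist_force'],s['moment'])
s=imaging.get_image("scene"); w=imaging.get_image("wrist")
cv2.imwrite("pics/p2.png",np.hstack([cv2.resize(s[145:205,220:300],(400,300),interpolation=cv2.INTER_CUBIC),cv2.resize(w[150:300,220:420],(400,300))]))
E
```

```text
[ 496.34 -164.86   96.28] [-0.48 -0.59 -0.52] [ 0.03 -0.03 -0.04]
```

View pics/p2.png

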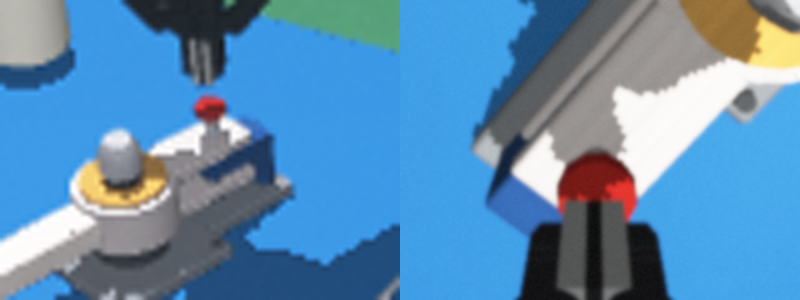

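```bash
python3 - <<'E'
from h import *
np.set_printoptions(precision=1,suppress=True)
cw,cs=cam("wrist"),cam("scene"); p=monitor.get_state()['tcp_pos']
for d in (-10,0,10,22): 
    q=p-[0,0,d]; print(d,q,proj(cw,q),proj(cs,q))
print(tri(cs,(261,161.5),cw,(318.5,250)))
for z in (74,82,90,98): print(z,proj(cs,(496,-165,z)),proj(cw,(496,-165,z)))
w=imaging.get_image("wrist"); a=w.astype(int); m=((a[...,2]>100)&(a[...,1]<70)&(a[...,0]<70)).astype(np.uint8)
n,l,st,ce=cv2.connectedComponentsWithStats(m); print([(st[i],ce[i]) for i in range(1,n) if st[i,4]>60])
print(cw[0],-cw[1].T@cw[2])
E
```

```text
-10 [ 496.2 -164.8  106. ] [317.1 259.9] [260.9 161.6]
0 [ 496.2 -164.8   96. ] [317.  250.3] [261.2 164. ]
10 [ 496.2 -164.8   86. ] [317.  241.7] [261.5 166.4]
22 [ 496.2 -164.8   74. ] [317.  232.5] [261.8 169.2]
(array([ 502.6, -161.6,  111. ]), np.float64(3.028794229364099))
74 [261.8 169.2] [317.2 232.9]
82 [261.6 167.3] [317.2 239. ]
90 [261.3 165.4] [317.3 245.5]
98 [261.1 163.5] [317.3 252.6]
[(array([  52,  124,   56,  108, 3532], dtype=int32), array([ 77.7, 177.7])), (array([300, 231,  37,  28, 643], dtype=int32), array([318.3, 242.2]))]
[[347.4   0.  316.5]
 [  0.  347.4 197.9]
 [  0.    0.    1. ]] [ 572.5 -136.   255.3]
```

The head hasn't moved and there's no force, so the tips are still slightly above it. I'll keep descending in small steps and watch the force.

Request:
{"op": "send_rows", "data": {
  "motion": [
    [0, 0, -0.1, 0, 0, 0, 0],
    [0, 0, -0.1, 0, 0, 0, 0],
    [0, 0, 0, 0, 0, 0, 0]
  ]
}}

```text
time: 3.35
tcp_pos: [495.9, -164.7, 87.4]
orientation: [[-0.001, 0.35, -0.937], [0.0, -0.937, -0.35], [-1.0, -0.001, 0.001]]
wrist_force: [1.0, 0.5, 0.7]
opening: -0.002
```

```bash
python3 - <<'E'
from h import *
np.set_printoptions(precision=2,suppress=True)
s=monitor.get_state(); print(s['tcp_pos'],s['wrist_force'],s['moment'])
s=imaging.get_image("scene"); 
a=s[150:185,250:280].astype(int); m=(a[...,2]>110)&(a[...,1]<70)&(a[...,0]<70); v,u=np.nonzero(m); print(u.mean()+250,v.mean()+150,len(u))
t=imaging.get_image("top")
w=imaging.get_image("wrist")
cv2.imwrite("pics/p3.png",np.vstack([np.hstack([cv2.resize(s[145:205,220:300],(400,300),interpolation=cv2.INTER_CUBIC),cv2.resize(t[180:240,370:450],(400,300),interpolation=cv2.INTER_CUBIC)]),np.hstack([cv2.resize(w[150:300,220:420],(400,300)),cv2.resize(w,(400,300))])]))
E
```

```text
[ 495.9  -164.69   87.37] [1.01 0.53 0.7 ] [ 0.05 -0.   -0.02]
261.8888888888889 166.27777777777777 18
```

View pics/p3.png

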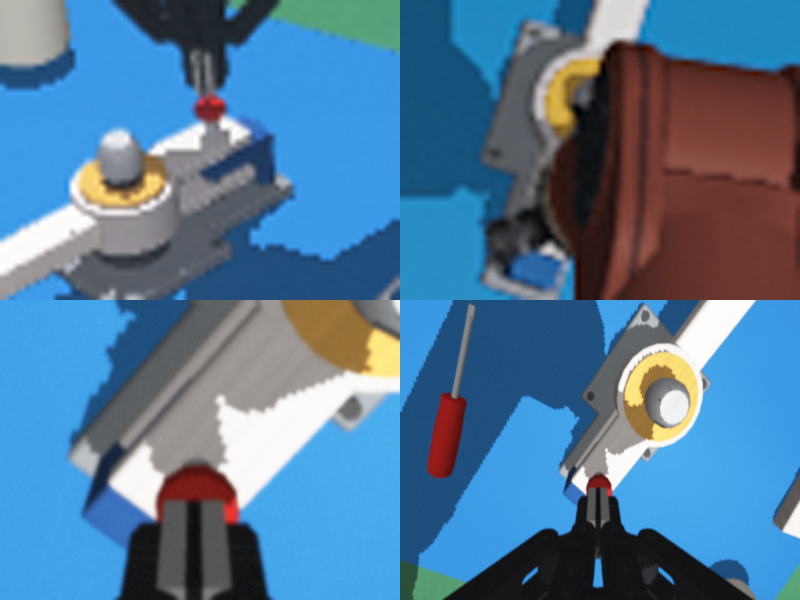

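The tips are now right at the head, so their offset differs from what was stated. I'll keep descending. The seated head at z 74 will calibrate it.

Request:
{"op": "send_rows", "data": {
  "motion": [
    [0, 0, -0.1, 0, 0, 0, 0],
    [0, 0, -0.1, 0, 0, 0, 0],
    [0, 0, 0, 0, 0, 0, 0]
  ]
}}

```text
time: 3.75
tcp_pos: [495.9, -164.7, 79.4]
orientation: [[-0.001, 0.35, -0.937], [0.0, -0.937, -0.35], [-1.0, -0.001, 0.001]]
wrist_force: [-0.9, 1.1, -0.1]
opening: 0.001
```

```bash
python3 - <<'E'
from h import *
np.set_printoptions(precision=2,suppress=True)
s=monitor.get_state(); print(s['tcp_pos'],s['wrist_force'],s['moment'])
s=imaging.get_image("scene"); cv2.imwrite("pics/s4.png",s)
a=s[150:185,250:280].astype(int); m=(a[...,2]>110)&(a[...,1]<70)&(a[...,0]<70); v,u=np.nonzero(m); print(u.mean()+250,v.mean()+150,len(u))
E
```

```text
[ 495.89 -164.7    79.38] [-0.86  1.09 -0.11] [ 0.04  0.   -0.  ]
262.3 167.1 10
```

```bash
python3 - <<'E'
from h import *
s=cv2.imread("pics/s4.png"); w=imaging.get_image("wrist"); cv2.imwrite("pics/w4raw.png",w)
cv2.imwrite("pics/p4.png",np.hstack([cv2.resize(s[150:190,240:280],(400,400),interpolation=cv2.INTER_CUBIC),cv2.resize(w[180:280,270:370],(400,400),interpolation=cv2.INTER_CUBIC)]))
E
```

```text
(no output)
```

View pics/p4.png

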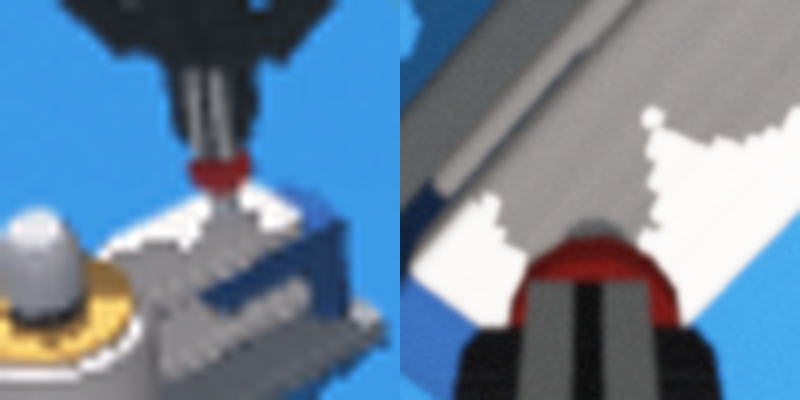

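The pin is now being pressed down: its head has dropped and the shank is shorter. I'll continue in small steps until the force rises.

Request:
{"op": "send_rows", "data": {
  "motion": [
    [0, 0, -0.1, 0, 0, 0, 0],
    [0, 0, -0.1, 0, 0, 0, 0]
  ]
}}

```text
time: 4.02
tcp_pos: [496.8, -164.9, 72.4]
orientation: [[0.001, 0.35, -0.937], [-0.0, -0.937, -0.35], [-1.0, 0.001, -0.001]]
wrist_force: [-0.9, 0.3, 4.8]
opening: 0.001
```

Request:
{"op": "send_rows", "data": {
  "motion": [
    [0, 0, -0.05, 0, 0, 0, 0],
    [0, 0, -0.05, 0, 0, 0, 0]
  ]
}}

```text
time: 4.18
tcp_pos: [496.8, -164.9, 68.4]
orientation: [[0.001, 0.35, -0.937], [-0.0, -0.937, -0.35], [-1.0, 0.0, -0.001]]
wrist_force: [-0.4, 0.0, 4.9]
opening: -0.001
```

```bash
python3 - <<'E'
from h import *
np.set_printoptions(precision=2,suppress=True)
s=monitor.get_state(); print(s['tcp_pos'],s['wrist_force'],s['moment'],s['joint_efforts'])
s=imaging.get_image("scene"); w=imaging.get_image("wrist")
cv2.imwrite("pics/p5.png",np.hstack([cv2.resize(s[150:190,240:280],(400,400),interpolation=cv2.INTER_CUBIC),cv2.resize(w[180:280,270:370],(400,400),interpolation=cv2.INTER_CUBIC)]))
E
```

```text
[ 496.79 -164.9    68.41] [-0.37  0.02  4.89] [-0.02  0.04  0.03] [ -0.01 -48.66  -2.43 -32.95  -0.03   0.02   0.02]
```

There is now a steady 5 N of friction, so the pin is travelling.

Request:
{"op": "send_rows", "data": {
  "motion": [
    [0, 0, -0.1, 0, 0, 0, 0],
    [0, 0, -0.1, 0, 0, 0, 0]
  ]
}}

```text
time: 4.45
tcp_pos: [496.6, -164.9, 60.4]
orientation: [[0.0, 0.35, -0.937], [-0.0, -0.937, -0.35], [-1.0, 0.0, -0.0]]
wrist_force: [-0.2, 0.0, 4.8]
opening: 0.002
```

Request:
{"op": "send_rows", "data": {
  "motion": [
    [0, 0, -0.05, 0, 0, 0, 0],
    [0, 0, -0.05, 0, 0, 0, 0]
  ]
}}

```text
time: 4.62
tcp_pos: [496.7, -164.9, 56.8]
orientation: [[0.0, 0.35, -0.937], [-0.0, -0.937, -0.35], [-1.0, 0.0, -0.0]]
wrist_force: [-10.8, 3.5, 35.6]
opening: 0.004
```

```bash
python3 - <<'E'
from h import *
np.set_printoptions(precision=2,suppress=True)
s=monitor.get_state(); print(s['tcp_pos'],s['wrist_force'],s['moment'])
s=imaging.get_image("scene"); w=imaging.get_image("wrist"); cv2.imwrite("pics/w5.png",w); cv2.imwrite("pics/s5.png",s)
cv2.imwrite("pics/p5.png",np.hstack([cv2.resize(s[145:195,230:280],(400,400),interpolation=cv2.INTER_CUBIC),cv2.resize(w[160:300,250:390],(400,400),interpolation=cv2.INTER_CUBIC)]))
cs=cam("scene")
for z in (66,74,90): print(z,proj(cs,(496,-165,z)))
E
```

```text
[ 496.69 -164.91   56.78] [-10.81   3.49  35.62] [ 0.74  2.56 -0.07]
66 [262.01 171.07]
74 [261.79 169.19]
90 [261.35 165.42]
```

View pics/p5.png

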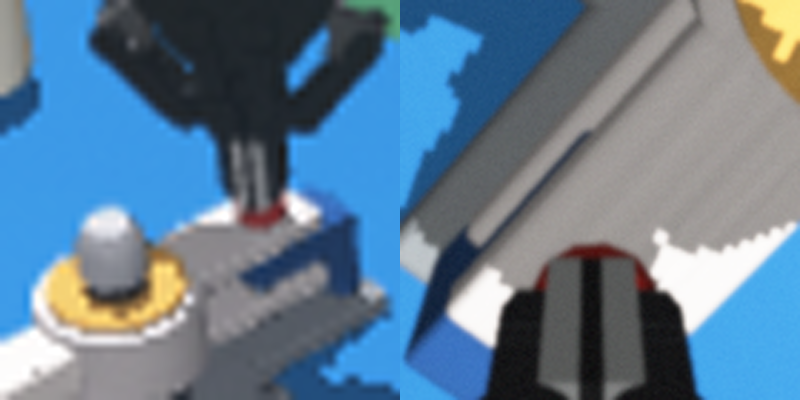

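The head is seated and the force rose to 36 N. Fingers shut, the tip sits about 17 mm above the reported TCP, rather than 22 mm below it. I'll lift and locate the rack meanwhile.

Request:
{"op": "send_rows", "data": {
  "motion": [
    [0, 0, 0.05, 0, 0, 0, 0],
    [0, 0, 0, 0, 0, 0, 0],
    [0, 0, 0.2, 0, 0, 0, 0],
    [0, 0, 0.6, 0, 0, 0, 0],
    [0, 0, 0.9, 0, 0, 0, 0],
    [0, 0, 0.9, 0, 0, 0.5, 0.5],
    [0, 0, 0.9, 0, 0, 1, 1],
    [0, 0, 0.9, 0, 0, 1, 1],
    [0, 0, 0.7, 0, 0, 1, 1]
  ]
}}

```text
time: 5.47
tcp_pos: [496.5, -164.7, 265.6]
orientation: [[0.002, 0.599, -0.801], [-0.001, -0.801, -0.599], [-1.0, 0.002, -0.001]]
wrist_force: [1.4, 0.3, 0.3]
opening: 0.566
```

```bash
python3 - <<'E'
from h import *
np.set_printoptions(precision=1,suppress=True)
ct,cs=cam("top"),cam("scene"); t=cv2.imread("pics/top0.png").astype(int)
def mk(f,a,box):
    x0,y0,x1,y1=box;m=np.zeros(a.shape[:2],np.uint8);m[y0:y1,x0:x1]=f(a[y0:y1,x0:x1]);return m
box=(268,183,320,232)
o=mk(lambda a:(a[...,2]>150)&(a[...,1]<170)&(a[...,0]<90),t,box); n,l,st,ce=cv2.connectedComponentsWithStats(o)
for i in range(1,n): print("orange",st[i],ce[i],onz(ct,ce[i],93))
d=mk(lambda a:(a.max(-1)<60),t,box); k=max(cv2.findContours(d,cv2.RETR_EXTERNAL,cv2.CHAIN_APPROX_NONE)[0],key=cv2.contourArea); r_=cv2.minAreaRect(k); print("base",r_,[onz(ct,p,12) for p in cv2.boxPoints(r_)], onz(ct,r_[0],12))
print("pivot",onz(ct,(288.4,202),91),"ringc",onz(ct,(292.8,211.5),14))
s=cv2.imread("pics/scene0.png").astype(int); o=mk(lambda a:(a[...,2]>140)&(a[...,1]<150)&(a[...,0]<100),s,(320,195,370,245)); n,l,st,ce=cv2.connectedComponentsWithStats(o)
for i in range(1,n): print("scene",st[i],ce[i])
w=cv2.imread("pics/s5.png").astype(int)[155:180,250:275]; m=(w[...,2]>90)&(w[...,1]<60)&(w[...,0]<70); v,u=np.nonzero(m); print("red",u.mean()+250,v.mean()+155,len(u))
print(monitor.get_state()['joints'],monitor.get_state()['tcp_pos'])
E
```

```text
orange [297 193   5   8  19] [299.2 196.5] [586.1 147.   93. ]
orange [274 204   7   6  15] [276.6 207.2] [554.4 217.4  93. ]
base ((292.88690185546875, 211.95574951171875), (19.983680725097656, 29.2597713470459), 66.37062072753906) [array([557.8, 230.1,  12. ]), array([594.5, 141.7,  12. ]), array([533.8, 116.5,  12. ]), array([497.3, 204.6,  12. ])] [545.8 173.2  12. ]
pivot [570.  180.9  91. ] ringc [547.1 173.4  14. ]
scene [332 204   5  23 102] [333.9 215.7]
scene [355 205   5  23  95] [356.8 216.3]
red 262.5 171.75 4
[ 0.6  0.1 -0.4  1.7  0.   1.4 -0.7] [ 496.5 -164.7  265.6]
```

Request:
{"op": "send_rows", "data": {
  "motion": [
    [0.15, 0.46, 0, 0, 0, 1, 1],
    [0.15, 0.46, 0, 0, 0, 1, 1],
    [0.15, 0.46, 0, 0, 0, 1, 1],
    [0.15, 0.46, 0, 0, 0, 1, 1],
    [0.15, 0.46, 0, 0, 0, 1, 1],
    [0.15, 0.46, 0, 0, 0, 1, 1],
    [0.15, 0.46, 0, 0, 0, 1, 1],
    [0.15, 0.46, 0, 0, 0, 1, 1],
    [0.15, 0.46, 0, 0, 0, 1, 1],
    [0.15, 0.46, 0, 0, 0, 1, 1],
    [0.15, 0.46, 0, 0, 0, 1, 1],
    [0.15, 0.46, 0, 0, 0, 1, 1],
    [0.15, 0.46, 0, 0, 0, 1, 1],
    [0.15, 0.46, 0, 0, 0, 1, 1],
    [0.15, 0.46, 0, 0, 0, 1, 1],
    [0.15, 0.46, 0, 0, 0, 1, 1],
    [0.15, 0.46, 0, 0, 0, 1, 1],
    [0.15, 0.46, 0, 0, 0, 1, 1],
    [0.15, 0.46, 0, 0, 0, 1, 1],
    [0.15, 0.46, 0, 0, 0, 1, 1]
  ]
}}

```text
time: 7.13
tcp_pos: [616.4, 203.8, 262.2]
orientation: [[-0.001, 0.783, 0.622], [-0.0, 0.622, -0.783], [-1.0, -0.001, -0.0]]
wrist_force: [0.0, -0.3, -0.6]
opening: 0.999
```

Request:
{"op": "send_rows", "data": {
  "motion": [
    [0, 0, 0, 0, 0, 1, 1],
    [0, 0, 0, 0, 0, 1, 1],
    [0, 0, 0, 0, 0, 1, 1],
    [0, 0, 0, 0, 0, 1, 1],
    [0, 0, 0, 0, 0, 1, 1],
    [0, 0, 0, 0, 0, 1, 1],
    [0, 0, 0, 0, 0, 1, 1],
    [0, 0, 0, 0, 0, 1, 1],
    [0, 0, 0, 0, 0, 1, 1],
    [0, 0, 0, 0, 0, 1, 1],
    [0, 0, 0, 0, 0, 1, 1],
    [0, 0, 0, 0, 0, 1, 1],
    [0, 0, 0, 0, 0, 1, 1],
    [0, 0, 0, 0, 0, 1, 1],
    [0, 0, 0, 0, 0, 1, 1],
    [0, 0, 0, 0, 0, 0.1, 1],
    [0, 0, 0, 0, 0, 0, 1]
  ]
}}

```text
time: 8.55
tcp_pos: [616.3, 203.0, 262.2]
orientation: [[-0.001, -0.298, 0.955], [-0.0, 0.955, 0.298], [-1.0, 0.0, -0.001]]
wrist_force: [0.6, 0.2, -0.3]
opening: 0.999
```

```bash
python3 - <<'E'
from h import *
np.set_printoptions(precision=3,suppress=True)
s=monitor.get_state(); print(s['tcp_pos'],s['orientation'],s['joints'],s['opening'])
c=cam("wrist"); w=imaging.get_image("wrist"); cv2.imwrite("pics/w6.png",w); np.savez("w6.npz",K=c[0],R=c[1],t=c[2])
s=imaging.get_image("scene"); cv2.imwrite("pics/s6.png",s)
E
```

```text
[616.278 202.979 262.179] [[-0.001 -0.298  0.955]
 [-0.     0.955  0.298]
 [-1.     0.    -0.001]] [ 0.278  0.466 -0.949  1.355  0.374  1.507  1.231] 0.9994663549408405
```

View pics/w6.png

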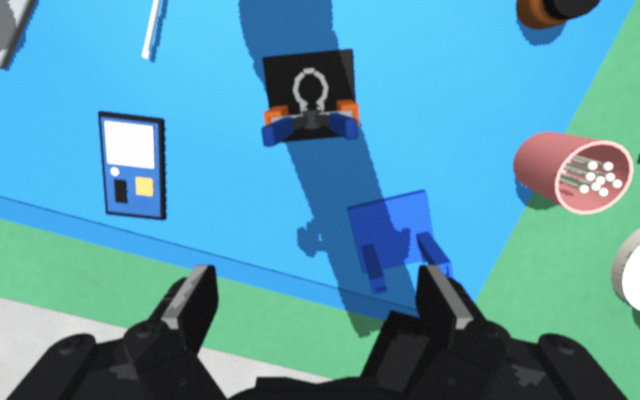

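The wrist view shows the pliers in the orange rack, with handles at (277,132) and (344,126) and the ring at (310,88). The blue look-alike is at (400,240) and left alone. Now I'll measure the pliers' pose.

```bash
python3 - <<'E'
from h import *
np.set_printoptions(precision=1,suppress=True)
z=np.load("w6.npz"); c=(z['K'],z['R'],z['t']); a=cv2.imread("pics/w6.png").astype(int)
sub=np.zeros(a.shape[:2],bool); sub[45:150,258:365]=1
o=((a[...,2]>140)&(a[...,1]<150)&(a[...,0]<90)&sub).astype(np.uint8); n,l,st,ce=cv2.connectedComponentsWithStats(o)
for i in range(1,n):
    if st[i,4]>20: print("orange",st[i],ce[i],onz(c,ce[i],93))
b=((a[...,0]>60)&(a[...,0]<190)&(a[...,1]<90)&(a[...,0]-a[...,2]>30)&sub).astype(np.uint8); n,l,st,ce=cv2.connectedComponentsWithStats(b)
H=[]
for i in range(1,n):
    if st[i,4]>40: print("blue",st[i],ce[i],[onz(c,ce[i],zz) for zz in(150,189)])
d=((a.max(-1)<60)&sub).astype(np.uint8); 
allm=((d|o|b)>0).astype(np.uint8); allm|=((abs(a[...,2]-a[...,0])<25)&sub).astype(np.uint8)
k=max(cv2.findContours(d,cv2.RETR_EXTERNAL,cv2.CHAIN_APPROX_NONE)[0],key=cv2.contourArea)
for p in [(263,57),(353,49)]: print("basecorner",onz(c,p,12))
g=((a.min(-1)>90)&(a.max(-1)-a.min(-1)<40)&sub).astype(np.uint8); n,l,st,ce=cv2.connectedComponentsWithStats(g)
for i in range(1,n):
    if st[i,4]>20: print("grey",st[i],ce[i])
print("ring far",onz(c,(311,68),16),"hole",onz(c,(310.5,89),14))
cv2.imwrite("pics/w6c.png",cv2.resize(a[40:155,250:370].astype(np.uint8),(720,690)))
E
```

```text
orange [339 101  19  19 193] [349.3 107.2] [550.4 214.2  93. ]
orange [265 107  19  18 175] [272.8 113.7] [576.9 148.7  93. ]
blue [262  49  79  58 202] [289.3  61.3] [array([530.6, 155.7, 150. ]), array([531.7, 159. , 189. ])]
blue [ 262  113   97   33 1315] [310.  129.4] [array([573.1, 184.4, 150. ]), array([568. , 183.6, 189. ])]
basecorner [531.2 115.3  12. ]
basecorner [494.2 206.7  12. ]
grey [271  68  60  55 722] [307.8  93.2]
grey [335 111  18   7  67] [345.2 113. ]
ring far [526.4 168.8  16. ] hole [547.6 174.7  14. ]
```

The pliers' yaw is 22.0° from both the uprights and the base. The origin is about (570.3,183), from the ring hole plus 25 mm. I'll go above it and descend partway.

Request:
{"op": "send_rows", "data": {
  "motion": [
    [-0.3, -0.13, 0, 0, 0, 1, 1],
    [-0.3, -0.13, 0, 0, 0, 0, 1],
    [-0.3, -0.13, 0, 0, 0, 0, 1],
    [-0.25, -0.11, 0, 0, 0, 0, 1],
    [0, 0, -0.3, 0, 0, 0, 1],
    [0, 0, -0.6, 0, 0, 0, 1],
    [0, 0, -0.6, 0, 0, 0, 1],
    [0, 0, -0.6, 0, 0, 0, 1],
    [0, 0, -0.5, 0, 0, 0, 1],
    [0, 0, -0.2, 0, 0, 0, 1],
    [0, 0, 0, 0, 0, 0, 1]
  ]
}}

```text
time: 9.57
tcp_pos: [569.4, 182.7, 148.0]
orientation: [[-0.003, -0.374, 0.927], [-0.001, 0.927, 0.374], [-1.0, 0.001, -0.003]]
wrist_force: [-0.1, 0.7, 0.1]
opening: 1.0
```

```bash
python3 - <<'E'
from h import *
np.set_printoptions(precision=3,suppress=True)
s=monitor.get_state(); print(s['tcp_pos'],s['orientation'],s['wrist_force'])
c=cam("wrist"); w=imaging.get_image("wrist"); cv2.imwrite("pics/w7.png",w); np.savez("w7.npz",K=c[0],R=c[1],t=c[2])
s=imaging.get_image("scene"); cv2.imwrite("pics/s7.png",s)
cv2.imwrite("pics/p7.png",np.hstack([cv2.resize(s[140:240,296:396],(400,400),interpolation=cv2.INTER_CUBIC),cv2.resize(w[100:400,170:470],(400,400),interpolation=cv2.INTER_CUBIC)]))
E
```

```text
[569.428 182.684 147.965] [[-0.003 -0.374  0.927]
 [-0.001  0.927  0.374]
 [-1.     0.001 -0.003]] [-0.056  0.747  0.059]
```

View pics/p7.png

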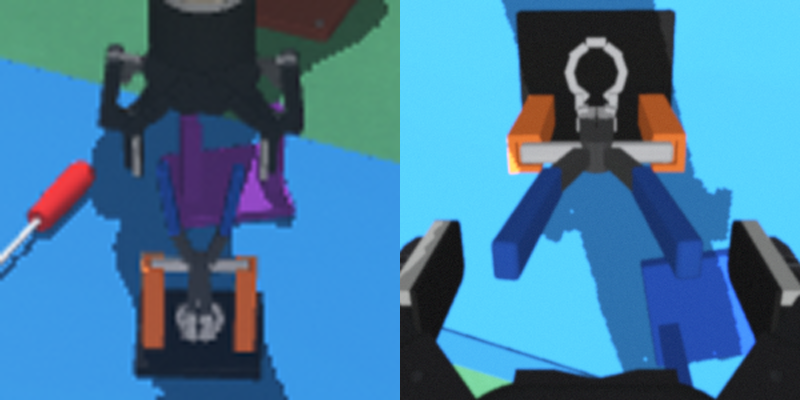

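The fingertips are level with the handle tops at TCP 148, which confirms the tips sit about 30 mm above the reported TCP when open. The handles are centred between the fingers. I'll descend 31 mm and squeeze.

Request:
{"op": "send_rows", "data": {
  "motion": [
    [0, 0, -0.3, 0, 0, 0, 1],
    [0, 0, -0.3, 0, 0, 0, 1],
    [0, 0, -0.18, 0, 0, 0, 1],
    [0, 0, 0, 0, 0, 0, 0],
    [0, 0, 0, 0, 0, 0, 0],
    [0, 0, 0, 0, 0, 0, 0],
    [0, 0, 0, 0, 0, 0, 0],
    [0, 0, 0, 0, 0, 0, 0],
    [0, 0, 0, 0, 0, 0, 0],
    [0, 0, 0, 0, 0, 0, 0],
    [0, 0, 0, 0, 0, 0, 0],
    [0, 0, 0, 0, 0, 0, 0],
    [0, 0, 0, 0, 0, 0, 0]
  ],
  "newtons": 55
}}

```text
time: 10.75
tcp_pos: [572.1, 184.1, 122.3]
orientation: [[0.004, -0.375, 0.927], [0.001, 0.927, 0.375], [-1.0, -0.001, 0.004]]
wrist_force: [-2.8, -2.4, 17.2]
opening: 0.365
```

```bash
python3 - <<'E'
from h import *
np.set_printoptions(precision=3,suppress=True)
s=monitor.get_state(); print(s['tcp_pos'],s['orientation'],s['wrist_force'],s['moment'],s['opening'])
E
```

```text
[572.126 184.116 122.258] [[ 0.004 -0.375  0.927]
 [ 0.001  0.927  0.375]
 [-1.    -0.001  0.004]] [-2.766 -2.417 17.239] [-0.258  0.645 -0.012] 0.3646278975861512
```

Request:
{"op": "send_rows", "data": {
  "motion": [
    [0, 0, 0.15, 0, 0, 0, 0],
    [0, 0, 0.15, 0, 0, 0, 0],
    [0, 0, 0.2, 0, 0, 0, 0],
    [0, 0, 0.2, 0, 0, 0, 0],
    [0, 0, 0, 0, 0, 0, 0]
  ]
}}

```text
time: 11.17
tcp_pos: [571.2, 183.7, 149.0]
orientation: [[0.002, -0.375, 0.927], [0.001, 0.927, 0.375], [-1.0, -0.0, 0.002]]
wrist_force: [-0.5, 1.1, -2.0]
opening: 0.357
```

```bash
python3 - <<'E'
from h import *
np.set_printoptions(precision=3,suppress=True)
st=monitor.get_state(); print(st['tcp_pos'],st['orientation'],st['wrist_force'],st['moment'],st['opening'])
c=cam("wrist"); w=imaging.get_image("wrist"); cv2.imwrite("pics/w8.png",w); np.savez("w8.npz",K=c[0],R=c[1],t=c[2])
s=imaging.get_image("scene"); cv2.imwrite("pics/s8.png",s)
cv2.imwrite("pics/p8.png",np.hstack([cv2.resize(s[140:240,296:396],(400,400),interpolation=cv2.INTER_CUBIC),cv2.resize(w[60:360,170:470],(400,400),interpolation=cv2.INTER_CUBIC)]))
E
```

```text
[571.178 183.65  149.046] [[ 0.002 -0.375  0.927]
 [ 0.001  0.927  0.375]
 [-1.    -0.     0.002]] [-0.519  1.144 -1.962] [ 0.014 -0.061 -0.012] 0.3565472039470228
```

View pics/p8.png

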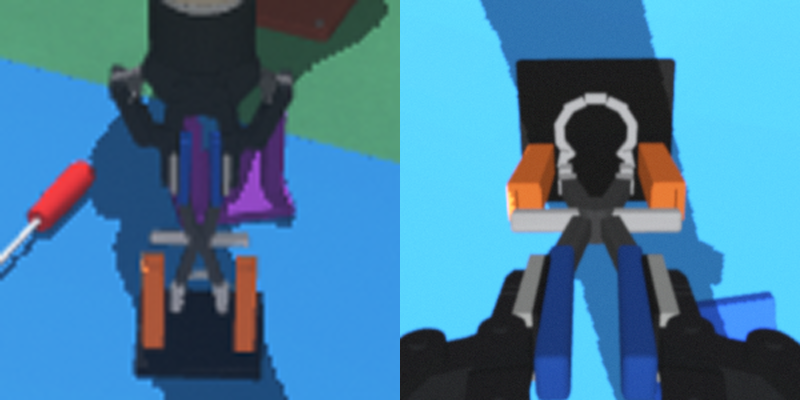

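It's lifted: the ring is visibly spread and level, and the pliers hang in the jaws. I'll raise it clear of the uprights and measure the ring relative to the TCP.

Request:
{"op": "send_rows", "data": {
  "motion": [
    [0, 0, 0.3, 0, 0, 0, 0],
    [0, 0, 0.4, 0, 0, 0, 0],
    [0, 0, 0.5, 0, 0, 0, 0],
    [0, 0, 0.5, 0, 0, 0, 0],
    [0, 0, 0.4, 0, 0, 0, 0],
    [0, 0, 0.3, 0, 0, 0, 0],
    [0, 0, 0, 0, 0, 0, 0],
    [0, 0, 0, 0, 0, 0, 0],
    [0, 0, 0, 0, 0, 0, 0]
  ]
}}

```text
time: 12.02
tcp_pos: [570.0, 182.9, 242.0]
orientation: [[-0.001, -0.375, 0.927], [-0.001, 0.927, 0.375], [-1.0, 0.0, -0.001]]
wrist_force: [-0.1, 0.1, -2.1]
opening: 0.364
```

```bash
cat > ring.py <<'E'
from h import *
def ring(tag,box=(270,60,370,175)):
    st=monitor.get_state(); c=cam("wrist"); w=imaging.get_image("wrist"); s=imaging.get_image("scene")
    cv2.imwrite(f"pics/w{tag}.png",w); cv2.imwrite(f"pics/s{tag}.png",s); np.savez(f"w{tag}.npz",K=c[0],R=c[1],t=c[2])
    return st,c,w,s
E
python3 - <<'E'
from ring import *
np.set_printoptions(precision=2,suppress=True)
st,c,w,s=ring("9"); print(st['tcp_pos'],st['wrist_force'],st['opening'])
a=w.astype(int); m=((a.min(-1)>105)&(a.max(-1)-a.min(-1)<45)).astype(np.uint8); m[:60]=0;m[240:]=0;m[:,:240]=0;m[:,390:]=0
n,l,q,ce=cv2.connectedComponentsWithStats(m)
for i in range(1,n):
    if q[i,4]>40: print("w",q[i],ce[i])
a=s.astype(int); m=((a.min(-1)>105)&(a.max(-1)-a.min(-1)<45)).astype(np.uint8); m[:150]=0;m[235:]=0;m[:,:315]=0;m[:,380:]=0
n,l,q,ce=cv2.connectedComponentsWithStats(m)
for i in range(1,n):
    if q[i,4]>8: print("s",q[i],ce[i])
p=st['tcp_pos']; cs=cam("scene"); X=np.array([.927,.375,0]);Y=np.array([-.375,.927,0])
o=p-[0,0,106.3]
for nm,v in dict(org=o,barL=o+[0,0,75]+38*Y,barR=o+[0,0,75]-38*Y,ringc=o-23*X,ringfar=o-43*X).items(): print(nm,v,"w",proj(c,v),"s",proj(cs,v))
cv2.imwrite("pics/p9.png",np.hstack([cv2.resize(s[140:240,296:396],(400,400),interpolation=cv2.INTER_CUBIC),cv2.resize(w[60:260,220:420],(400,400),interpolation=cv2.INTER_CUBIC)]))
E
```

```text
[570.01 182.87 242.04] [-0.14  0.08 -2.07] 0.36405646564618904
w [ 269  130   79   75 1305] [315.81 161.4 ]
w [253 217  51  17 724] [275.51 225.01]
w [330 216  51  18 767] [357.65 224.51]
s [339 152   1  10  10] [339.  156.5]
s [352 153   2  10  12] [352.83 158.  ]
s [333 173  10   3  29] [337.34 174.03]
s [349 173  10   4  24] [353.5  174.33]
s [339 187   3   7  16] [339.75 190.06]
s [350 188   4   7  19] [351.26 190.63]
org [570.01 182.87 135.74] w [316.27 189.6 ] s [345.18 193.8 ]
barL [555.76 218.09 210.74] w [379.99 226.65] s [358.41 174.2 ]
barR [584.26 147.64 210.74] w [252.32 226.67] s [332.47 173.5 ]
ringc [548.69 174.24 135.74] w [316.26 161.37] s [345.45 189.11]
ringfar [530.15 166.74 135.74] w [316.24 135.56] s [345.68 185.11]
```

```bash
python3 - <<'E'
from ring import *
np.set_printoptions(precision=2,suppress=True)
w=cv2.imread("pics/w9.png").astype(int); z=np.load("w9.npz"); c=(z['K'],z['R'],z['t'])
m=((w.min(-1)>105)&(w.max(-1)-w.min(-1)<45))
for v in range(126,208,4): print(v,''.join('#' if x else '.' for x in m[v,262:372:1]))
E
```

```text
126 ..............................................................................................................
130 ...............................................###############................................................
134 ........................................##############################........................................
138 ................................################..............################................................
142 ..............................###########............................###########..............................
146 ............................########.....................................#########............................
150 .........................#########..........................................#########.........................
154 .........................#######..............................................########........................
158 .........................######................................................######.........................
162 .........................#######.............................
[... 614 characters left out ...]
...#......
186 .......#..................#.#########....................................##########....................#......
190 ............................##########..................................###########...........................
194 ............................#....................................................##...........................
198 ............................#....................................................##...........................
202 ............................#....................................................#............................
206 ..............................................................................................................
```

```bash
python3 - <<'E'
from ring import *
np.set_printoptions(precision=2,suppress=True)
z=np.load("w9.npz"); c=(z['K'],z['R'],z['t']); T=np.array([570.01,182.87,242.04]); X=np.array([.927,.375,0]);Y=np.array([-.375,.927,0])
for zz in (132,135,138):
    for v in (129.5,137.5,174):
        q=onz(c,(317.3,v),zz)-T; print(zz,v,q@X,q@Y)
    print("width",np.linalg.norm(onz(c,(293,158),zz)-onz(c,(341,158),zz)),np.linalg.norm(onz(c,(287,158),zz)-onz(c,(348,158),zz)))
b=onz(c,(317,229),215.7)-T; print("bar?",b@X,b@Y)
E
```

```text
132 129.5 -47.078374621627816 0.8078898272542301
132 137.5 -40.961645745395955 0.810500333686364
132 174 -11.886773969645384 0.8229089496835492
width 37.80357863781623 48.042016525458784
135 129.5 -47.46456334629373 0.8021390339055104
135 137.5 -41.415933896484574 0.8047204767655588
135 174 -12.664761622756501 0.8169909438191887
width 37.382699754011966 47.507149959394845
138 129.5 -47.85075207095954 0.7963882405567482
138 137.5 -41.87022204757311 0.7989406198446848
138 174 -13.44274927586762 0.8110729379548282
width 36.961820870207724 46.972283393330834
bar? -0.6507174158130224 0.4975154630037646
```

The ring origin sits 27.4 mm along tool −X from the TCP, +0.8 in Y. It is level within about 0.05 rad, and the crossbar check agrees. Next I carry it over the post, turning yaw to 0.

Request:
{"op": "send_rows", "data": {
  "motion": [
    [0.042, -0.4, 0, 0, 0, -0.3, 0],
    [0.042, -0.6, 0, 0, 0, -0.3, 0],
    [0.042, -0.6, 0, 0, 0, -0.3, 0],
    [0.042, -0.6, 0, 0, 0, -0.3, 0],
    [0.042, -0.6, 0, 0, 0, -0.3, 0],
    [0.042, -0.6, 0, 0, 0, -0.3, 0],
    [0.042, -0.6, 0, 0, 0, -0.3, 0],
    [0.042, -0.6, 0, 0, 0, -0.3, 0],
    [0.042, -0.6, 0, 0, 0, -0.3, 0],
    [0.042, -0.6, 0, 0, 0, -0.3, 0],
    [0.042, -0.6, 0, 0, 0, -0.3, 0],
    [0.042, -0.6, 0, 0, 0, -0.3, 0],
    [0.042, -0.6, 0, 0, 0, -0.3, 0],
    [0.042, -0.6, 0, 0, 0, -0.3, 0],
    [0, -0.6, 0, 0, 0, -0.3, 0],
    [0, -0.6, 0, 0, 0, -0.3, 0],
    [0, 0, 0, 0, 0, 0, 0],
    [0, 0, 0, 0, 0, 0, 0],
    [0, 0, 0, 0, 0, 0, 0]
  ]
}}

```text
time: 13.7
tcp_pos: [594.0, -192.9, 243.0]
orientation: [[-0.0, 0.0, 1.0], [0.001, 1.0, -0.0], [-1.0, 0.001, -0.0]]
wrist_force: [-0.6, 0.1, -2.1]
opening: 0.36
```

```bash
python3 - <<'E'
from ring import *
np.set_printoptions(precision=2,suppress=True)
st,c,w,s=ring("10"); print(st['tcp_pos'],st['orientation'],st['wrist_force'],st['joints'],st['opening'])
w=w.astype(int); m=((w.min(-1)>105)&(w.max(-1)-w.min(-1)<45)); y=(w[...,2]-w[...,0]>60)
for v in range(118,214,3): print(v,''.join('y' if e else '#' if x else '.' for x,e in zip(m[v,262:372],y[v,262:372])))
print(proj(c,(568.6,-192.1,102)),proj(c,(568.6,-192.1,70)))
E
```

```text
[ 594.02 -192.87  243.02] [[-0.  0.  1.]
 [ 0.  1. -0.]
 [-1.  0. -0.]] [-0.62  0.15 -2.05] [ 0.86  0.37 -0.8   1.45  0.27  1.43  1.62] 0.36031386184676906
118 ..............#####################.yyyyyyyyyyyyyyyyyyyyyyyyyyyyyyyyyyyyyyy.##########.......###############..
121 .............###################yyyyyyyyyyyyyyyyyyyyyyyyyyyyyyyyyyyyyyyyyyyyyyy#########....###############...
124 ............##################yyyyyyyyyyyyyyyyyyyyyyyyyyyyyyyyyyyyyyyyyyyyyyyyyyy########..##############.....
127 ...........#################yyyyyyyyyyyyyyyyyyyyyyyyyyyyyyyyyyyyyyyyyyyyyyyyyyyyyyy#####################......
130 ..........#################yyyyyyyyyyyyyyyyyyyyy##############yyyyyyyyyyyyyyyyyyyyyy.##################.......
133 .........################.yyyyyyyyyyyyyyyyy########################yyyyyyyyyyyyyyyyyy#######...#######........
136 ........#################yyyyyyyyyyy.####################################.yyyyyyyyyyyy#######..######.........
139 .......#################yyyyyyy###############################################.yyyyyyy.######...####..........
142 ......##############
[... 2067 characters left out ...]
...##########...........##########..............................###..........................
199 ...................###########.............#######...............................###..........................
202 ..................############................##.................................##...........................
205 .................#############................................................................................
208 ................################..............................................................................
211 ...............##################.............................................................................
[317.07 149.88] [317.   143.63]
```

Post and washer project where predicted: washer centre about (317.5,143), post top centred in the ring opening. Lowering with force checks.

Request:
{"op": "send_rows", "data": {
  "motion": [
    [-0.015, 0, -0.3, 0, 0, 0, 0],
    [0, 0, -0.3, 0, 0, 0, 0],
    [0, 0, -0.15, 0, 0, 0, 0],
    [0, 0, -0.15, 0, 0, 0, 0],
    [0, 0, -0.1, 0, 0, 0, 0],
    [0, 0, -0.1, 0, 0, 0, 0],
    [0, 0, 0, 0, 0, 0, 0]
  ]
}}

```text
time: 14.38
tcp_pos: [593.0, -192.8, 198.2]
orientation: [[-0.001, -0.0, 1.0], [0.0, 1.0, 0.0], [-1.0, 0.0, -0.001]]
wrist_force: [0.2, 0.1, -2.6]
opening: 0.359
```

Request:
{"op": "send_rows", "data": {
  "motion": [
    [0, 0, -0.1, 0, 0, 0, 0],
    [0, 0, -0.1, 0, 0, 0, 0],
    [0, 0, 0, 0, 0, 0, 0]
  ]
}}

```text
time: 14.63
tcp_pos: [593.1, -192.8, 190.4]
orientation: [[-0.001, -0.0, 1.0], [0.0, 1.0, 0.0], [-1.0, 0.0, -0.001]]
wrist_force: [0.5, 0.5, -1.5]
opening: 0.361
```

```bash
python3 - <<'E'
from ring import *
np.set_printoptions(precision=2,suppress=True)
st,c,w,s=ring("11"); print(st['tcp_pos'],st['wrist_force'],st['moment'],st['opening'])
w=w.astype(int); m=((w.min(-1)>105)&(w.max(-1)-w.min(-1)<45)); y=(w[...,2]-w[...,0]>60)
for v in range(85,214,4): print(v,''.join('y' if e else '#' if x else '.' for x,e in zip(m[v,262:372],y[v,262:372])))
E
```

```text
[ 593.05 -192.8   190.36] [ 0.49  0.46 -1.45] [0.01 0.02 0.03] 0.3606336468056175
85 ....................#####.......#########################################################################.....
89 ..................#########...#########################################################################.......
93 .................#####################################################################################........
97 ................####################################################################################..........
101 ...............####################################################################################...........
105 ..............####################################################################################............
109 ............####################################################################################........######
113 ...........####################################################################################.......########
117 ..........###########################################....####################################.....
[... 2072 characters left out ...]
..........
193 ......................################################################.########...#####.......................
197 .....................#########.............#############.........................###..........................
201 ....................##########...............##########..........................###..........................
205 ..................############...................####............................##...........................
209 .................###############..............................................................................
213 ...............###################............................................................................
```

The ring is around the post with gaps on both sides and no contact force. I'll lower on to the washer.

Request:
{"op": "send_rows", "data": {
  "motion": [
    [0, 0, -0.1, 0, 0, 0, 0],
    [0, 0, -0.05, 0, 0, 0, 0],
    [0, 0, 0, 0, 0, 0, 0]
  ]
}}

```text
time: 14.98
tcp_pos: [593.1, -192.8, 184.5]
orientation: [[-0.001, -0.0, 1.0], [0.0, 1.0, 0.0], [-1.0, 0.0, -0.001]]
wrist_force: [-0.2, -0.3, -2.9]
opening: 0.359
```

Request:
{"op": "send_rows", "data": {
  "motion": [
    [0, 0, -0.04, 0, 0, 0, 0],
    [0, 0, 0, 0, 0, 0, 0],
    [0, 0, 0, 0, 0, 0, 0]
  ]
}}

```text
time: 15.23
tcp_pos: [593.3, -192.8, 183.5]
orientation: [[-0.0, -0.0, 1.0], [0.0, 1.0, 0.0], [-1.0, 0.0, -0.0]]
wrist_force: [-0.3, 0.3, -1.7]
opening: 0.359
```

```bash
python3 - <<'E'
from ring import *
np.set_printoptions(precision=2,suppress=True)
st,c,w,s=ring("12"); print(st['tcp_pos'],st['wrist_force'],st['moment'],st['opening'])
E
```

```text
[ 593.33 -192.84  183.46] [-0.3   0.34 -1.67] [-0.    0.    0.03] 0.3588474703100692
```

Request:
{"op": "send_rows", "data": {
  "motion": [
    [0, 0, -0.05, 0, 0, 0, 0],
    [0, 0, 0, 0, 0, 0, 0],
    [0, 0, 0, 0, 0, 0, 0]
  ]
}}

```text
time: 15.58
tcp_pos: [593.2, -192.8, 181.3]
orientation: [[-0.0, -0.0, 1.0], [0.0, 1.0, 0.0], [-1.0, 0.0, -0.0]]
wrist_force: [-0.2, 0.1, -1.9]
opening: 0.358
```

Request:
{"op": "send_rows", "data": {
  "motion": [
    [0, 0, -0.05, 0, 0, 0, 0],
    [0, 0, 0, 0, 0, 0, 0],
    [0, 0, 0, 0, 0, 0, 0]
  ]
}}

```text
time: 15.83
tcp_pos: [593.2, -192.8, 179.3]
orientation: [[-0.0, -0.0, 1.0], [0.0, 1.0, 0.0], [-1.0, 0.0, -0.0]]
wrist_force: [0.4, -0.8, -1.9]
opening: 0.357
```

Request:
{"op": "send_rows", "data": {
  "motion": [
    [0, 0, -0.025, 0, 0, 0, 0],
    [0, 0, 0, 0, 0, 0, 0],
    [0, 0, 0, 0, 0, 0, 0]
  ]
}}

```text
time: 16.08
tcp_pos: [593.3, -192.8, 178.5]
orientation: [[-0.0, -0.0, 1.0], [-0.0, 1.0, 0.0], [-1.0, -0.0, -0.0]]
wrist_force: [0.1, 0.2, -1.7]
opening: 0.363
```

Request:
{"op": "send_rows", "data": {
  "motion": [
    [0, 0, -0.025, 0, 0, 0, 0],
    [0, 0, 0, 0, 0, 0, 0],
    [0, 0, 0, 0, 0, 0, 0]
  ]
}}

```text
time: 16.33
tcp_pos: [593.5, -192.8, 177.8]
orientation: [[0.0, -0.0, 1.0], [-0.0, 1.0, 0.0], [-1.0, -0.0, 0.0]]
wrist_force: [0.9, 0.2, 0.8]
opening: 0.362
```

```bash
python3 - <<'E'
from ring import *
np.set_printoptions(precision=2,suppress=True)
st,c,w,s=ring("13"); print(st['tcp_pos'],st['wrist_force'],st['moment'],st['opening'])
cv2.imwrite("pics/p13.png",np.hstack([cv2.resize(s[145:205,215:275],(400,400),interpolation=cv2.INTER_CUBIC),cv2.resize(w[90:240,245:395],(400,400),interpolation=cv2.INTER_CUBIC)]))
E
```

```text
[ 593.53 -192.84  177.8 ] [0.87 0.19 0.82] [ 0.02 -0.02 -0.02] 0.36225221336215496
```

View pics/p13.png

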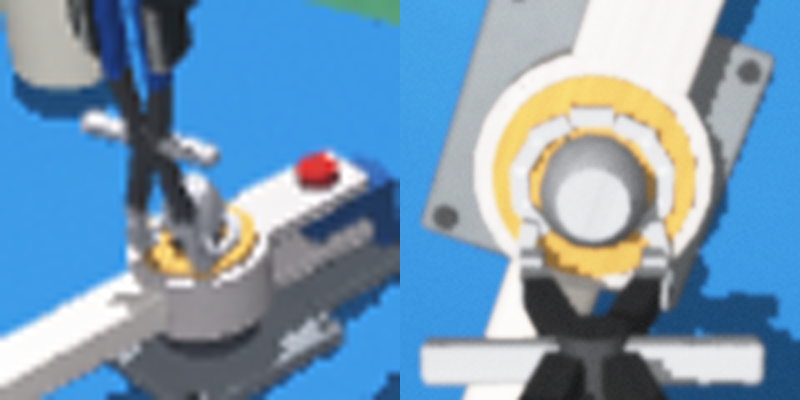

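In the last view the ring lies spread around the post on the washer. The washer centre is at about (595,175) in the crop and the ring origin at about (593,175), roughly 1 mm apart. The red head is flush on the fork. Force went from −2 to +0.8 N, so there is light contact.

```bash
python3 -c "
from h import *
s=monitor.get_state(); print(s['time'],s['wrist_force'],s['opening']); print(r.hand_in())"
```

```text
16.4333 [0.5732447  0.62802411 0.72790918] 0.3623391311396136
the job is handed in; nothing more can be done
None
```

I pushed the hinge pin home, then carried the spread ring to the post on the snap-ring pliers and lowered it to the groove. I handed in at 16.4 s, still squeezing at 55 N.

- **Pin:** the force stayed at about 5 N on the way down and rose to 36 N when the head seated. The last picture shows the head flush on the fork plate.
- **Ring:** it is spread around the post and looks level. It measured about 1 mm off the post's axis in the last wrist picture. It rests on the washer face, where the vertical wrist force changed from −2 N to about +0.8 N.
- **Grip:** the gripper opening held steady at 0.36 through the carry and the lowering, so I saw no slip.
- **Bystanders:** none was touched in any picture I viewed. I did not measure their positions again at the end.

**Disagreements:**
- **Fingertip height:** with the jaws shut, the tips sat about 17 mm above the reported TCP (about 30 mm with them open), not 22 mm ahead of it as the description says. I corrected the push and grasp heights for this.
- **Squeezed opening:** an opening of 0.36 works out to about 31 mm, where 36 mm was expected. The pictures still showed the handles parallel and the ring fully spread.
- **Ring tilt:** before the carry the ring measured about 27 mm from the TCP instead of 23 mm. That suggests the pliers were tilted by about 0.05 rad, which is within the limit.

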